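# Index the dish carriage and fill it with pastel stubs

### The job

Push the dish carriage along its rail, by the push plate at its back, until it drops into the next stop; the stop sits somewhere around the middle of the rail and has to be felt, and the carriage must not run on past it. Then take the scoop by its handle, tip all six pastel stubs into the dish and set the empty scoop down upright on the bench, with the carriage still seated in its stop. Leave the brush jar, the spray bottle and the tape roll alone.

Things in the scene. Friction and masses are not known exactly. Their poses are not given: they have to be found in the camera images.
- rail: aluminium channel fixed to the bench, along its own y from -240 mm (open end) to +220 mm, 140 mm wide, 50 mm high; origin on the bench, on its centre line. Two lips 102 mm apart keep the carriage in. Push towards +y. Its slotted floor strip is clamped anywhere: the next stop holds the carriage's origin at some y from -35 to +35 mm; another stop lies 100 mm further on.
- carrier: dish carriage, 116 x 150 mm, 0.7 kg, loose in the rail on ball feet, axes parallel to the rail's; origin under its centre at the feet's undersides: 16 mm above the rail's origin when running free, about 4 mm lower once dropped into a stop. It runs free at 1 to 3 N; climbing out of a stop takes 8 to 16 N.
- push_point (a point): middle of the outer (-y) face of the carriage's upright push plate: 70 mm wide (x), reaching 26 mm below and above this point, 75 mm behind the carriage's origin
- dish_mouth (a point): centre of the mouth of the white dish on the carriage, at rim height; dish outside 96 mm (x) by 120 mm (y), wall 4 mm, inner floor 40 mm below the rim; axes as the carriage
- scoop: steel hand scoop on the bench left of the rail, 0.25 kg with its load; 90 mm long (x), 64 mm wide, walls 35 mm high on three sides, open at its -x end, the nose, where the last 25 mm of floor ramp up 4 mm. Origin under its centre, z up. Polished: stubs slide out at 40 to 60 degrees nose down.
- scoop_handle (a point): middle of the scoop's wooden handle bar, 88 mm above the scoop's underside: a level bar along the scoop's x, 85 mm long, 14 mm thick (y), 24 mm high, over the middle of the scoop, carried by a post at the back (+x); free below and at both sides
- scoop_nose (a point): middle of the scoop's front floor edge, 45 mm ahead (-x) of its origin
- brush_jar: bystander: glass jar of brushes, 76 mm across, 110 mm high, brushes to 250 mm; origin under its centre
- spray_bottle: bystander: spray bottle, 66 mm across, 187 mm high; origin under its centre
- tape_roll: bystander: roll of tape lying flat, 100 mm across, 25 mm high; origin under its centre
- stub1: broken square pastel stick, a brown block 15 x 22 x 15 mm, about 12 g, lying in the scoop at the start; origin at the centre of its underside
- stub2: broken square pastel stick, a brown block 15 x 22 x 15 mm, about 12 g, lying in the scoop at the start; origin at the centre of its underside
- stub3: broken square pastel stick, a brown block 15 x 22 x 15 mm, about 12 g, lying in the scoop at the start; origin at the centre of its underside
- stub4: broken square pastel stick, a brown block 15 x 22 x 15 mm, about 12 g, lying in the scoop at the start; origin at the centre of its underside
- stub5: broken square pastel stick, a brown block 15 x 22 x 15 mm, about 12 g, lying in the scoop at the start; origin at the centre of its underside
- stub6: broken square pastel stick, a brown block 15 x 22 x 15 mm, about 12 g, lying in the scoop at the start; origin at the centre of its underside
Mind the look-alikes: they are no part of the job. There is more than one size of the carrier; the one meant has the size given above. Leave any yellow look-alike of the scoop alone.

How it is judged:
On the way, in this order (a step that is already met when the one before it is completed fails the run):
1. the carriage has dropped into the next stop (z of carrier in the frame of rail below 0.0135 m and y of carrier in the frame of rail between -0.043 and 0.043 m), for 0.3 s.
2. all six stubs lie in the dish, the carriage still in its stop (all of step 1 and x of stub1 in the frame of carrier between -0.045 and 0.045 m and y of stub1 in the frame of carrier between -0.052 and 0.066 m and z of stub1 in the frame of carrier between 0.024 and 0.068 m and x of stub2 in the frame of carrier between -0.045 and 0.045 m and y of stub2 in the frame of carrier between -0.052 and 0.066 m and z of stub2 in the frame of carrier between 0.024 and 0.068 m and x of stub3 in the frame of carrier between -0.045 and 0.045 m and y of stub3 in the frame of carrier between -0.052 and 0.066 m and z of stub3 in the frame of carrier between 0.024 and 0.068 m and x of stub4 in the frame of carrier between -0.045 and 0.045 m and y of stub4 in the frame of carrier between -0.052 and 0.066 m and z of stub4 in the frame of carrier between 0.024 and 0.068 m and x of stub5 in the frame of carrier between -0.045 and 0.045 m and y of stub5 in the frame of carrier between -0.052 and 0.066 m and z of stub5 in the frame of carrier between 0.024 and 0.068 m and x of stub6 in the frame of carrier between -0.045 and 0.045 m and y of stub6 in the frame of carrier between -0.052 and 0.066 m and z of stub6 in the frame of carrier between 0.024 and 0.068 m), for 0.2 s.
At the end, for the whole second after the job is handed in: The carriage sits in the next stop (at least 2.5 mm lower than when running free, its origin within 43 mm of the rail's origin along the rail), all six stubs lie inside the dish, and the scoop stands upright (within 0.1 rad) on the bench, released and at rest (all of step 2 and height (world z) of scoop below 0.006 m and angle between scoop's own z axis and vertical below 0.1 rad and linear speed of each of scoop, carrier below 0.02 m/s); the robot touches nothing.
It fails at once if the carriage runs on past its stop (origin more than 55 mm beyond the rail's origin) (y of carrier in the frame of rail above 0.055 m).
It fails at once if a bystander (brush jar, spray bottle, tape roll) is moved more than 30 mm or tipped (distance of any of brush_jar, spray_bottle, tape_roll from where it was at the start of the episode above 0.03 m or angle between any of brush_jar, spray_bottle, tape_roll's own z axis and vertical above 0.3 rad).
It also fails if it takes over 66 s, if anything falls off the work surface, if the arm or the gripper's body presses on something with over 40 N, if the wrist force passes 120 N, or if a joint passes its speed limit or range.

### The arm

A 6-joint arm with a two-finger parallel gripper is mounted at the origin on the work surface. World frame = base frame: x ahead of the robot, y to its left, z up, the work surface at z = 0. Lengths are in m, angles in rad, forces in N, time in s.
With the tool pointing down it reaches from about 0.25 to 0.775 m from the base axis. Payload 4 kg.
Tool frame: the origin (TCP) lies midway between the tips of the shut fingers; the grasp point (between the pads) lies 19 mm behind it; z points along the fingers, y is the line along which they close (so a half turn about z gives the same grasp; the last joint's range is limited). The gripper opens to 94 mm and grips with 3 to 60 N. Pads are 16 mm wide; open, the fingers measure 119 mm over their backs; the gripper's body (75 mm by 177 mm) begins 78 mm behind the grasp point.
Start: joints at [1.206, 0.087, 1.371, -0, 1.684, -0.103], TCP at [0.142, 0.531, 0.206] pointing down, gripper open.
Joint ranges: [-3.1, 3.1], [-0.76, 2.03], [0.27, 2.55], [-1.08, 4.22], [0.17, 2.65], [-2.57, 2.57]. Speed limits (rad/s): [2.79, 2.79, 3.14, 3.14, 3.14, 3.14].

### API

Orientations are given as [roll, pitch, yaw] about the fixed x, y, z axes, in that order (R = Rz(yaw) Ry(pitch) Rx(roll)).
In Python, from bench import robot gives the robot as it stands. The module is installed in compiled form; this text tells all that it offers.
- The arm moves only by the tool arm_command, never from a script. Its argument "targets" is a list of rows, each a list of 4 numbers: the shift along the world's x, y, z as a fraction of full scale, then the turn about the world's z as a fraction of full scale. A call has 1 to 8 rows; each row is the pose to reach, as a shift and turn from the pose commanded when the call began; what a row does not reach only later rows make up. Full scale, the value 1, is 0.5 m for a shift and 120 degrees for a turn. A row lasts 1/12 s, in which the tool goes at most 41.7 mm and 7.16 degrees, less where a joint would pass 70% of its speed; a pose out of reach is approached as far as the arm can. A call with a number of a shift or a turn outside -1 to 1 is refused whole. A call with a gripper value outside its range is refused whole. "claw" is the closure, from 0 (fully open) to 1 (shut), set as the call begins (left out, the last holds). The fingers move at their own pace and stop on an object; the grip force is fixed at half the most. Time passes only in rows, so rows that repeat a pose let the fingers close. It gives the time, the measured TCP pose, the force, the opening and the grip force at its end, in the units of the state.
- robot.get_obs(): the state, without advancing time (a new reading comes with each control period).
- robot.snapshot(name): name is "side" or "top"; returns the picture (480x640x3 uint8, red, green, blue); there is no depth.
- robot.camera_info(name): a dict with "vfov" (degrees; the focal length in pixels is half the picture's height over the tangent of half this angle, whatever the lens; pixels are square), "cx", "cy" (the principal point, pixels), "k1" (the pictures are not rectified: a ray, as slopes to the right and down, at radius r is drawn at 1 + k1 r^2 times it, then the intrinsics apply), "extrinsics" (4x4, takes a point from camera to world coordinates). Camera axes: x right, y up, looking along -z (the intrinsics and any distortion apply to the point x, -y, -z); pixel columns grow to the right and rows downward; lengths in m; the calibration is good to about 2 mm. A picture is of the moment at which its call begins. camera_info takes no time and is no camera call.
- robot.close_job(): hands the job in; it is judged then, once.
The state is a dict: "time": time; "joint_positions": joint angles; "qvel": joint speeds; "joint_torque": joint torques, N m; "tool_pos": TCP position; "ee_rot": TCP orientation; "wrist_force": force on the tool from outside, world axes, zero at the start; "wrist_torque": the same for the moment, N m; "width": finger opening in m; "finger_force": force on a finger pad.
Only numpy, scipy, OpenCV 4.12 (cv2) and the standard library are available. Lean on these libraries where they do the work, as an engineer would, in place of code of your own. Each camera call takes 0.05 s, during which the arm holds its last target. There are 200 camera calls.

## Working session

There is one attempt and no reset: what is moved stays moved. The work goes in short steps, Python scripts to look and compute and a tool call to move; the robot and the scene stay as the last step left them, time stands still between calls to the robot, and variables do not carry over. Pictures are saved under pics/ and viewed, at most 10 in all, crops included, and the job is handed in when it is done.

Besides the shell and the picture viewer there is one more tool, called after "Call:" as name(argument=value, ...) on one line, values as JSON. arm_command: Moves the arm, as the interface text tells. Shift numbers are shares of 0.5 m and turn numbers shares of 120 degrees, none past 1 either way. Its arguments: {"type":"object","properties":{"targets":{"type":"array"},"claw":{"type":"number"}},"required":["targets"]}

```bash
mkdir -p pics; python3 - <<'E'
from bench import robot
import cv2
for n in("top","side"):
    cv2.imwrite(f"pics/{n}0.png",robot.snapshot(n)[:,:,::-1]); print(n,robot.camera_info(n))
o=robot.get_obs();print(o)
E
```

```text
top {'vfov': 52.43905499722723, 'cx': 319.4643395947304, 'cy': 231.15099918283315, 'k1': -0.11896359125187954, 'extrinsics': array([[-0.07179929,  0.97539344, -0.20845264,  0.29752038],
       [-0.99741742, -0.06983018,  0.0167998 , -0.04701292],
       [ 0.00183013,  0.20912051,  0.97788816,  1.24229038],
       [ 0.        ,  0.        ,  0.        ,  1.        ]])}
side {'vfov': 52.2984134801397, 'cx': 318.2770632309568, 'cy': 241.10859084330667, 'k1': -0.04276247788769668, 'extrinsics': array([[-0.98266445,  0.12618474, -0.13582335,  0.37449529],
       [-0.18510159, -0.62672093,  0.75694007,  0.90944524],
       [ 0.01039095,  0.76895922,  0.63921338,  0.91417483],
       [ 0.        ,  0.        ,  0.        ,  1.        ]])}
{'time': 0.1, 'joint_positions': array([ 1.20591042e+00,  8.78489419e-02,  1.37207441e+00, -6.61860949e-06,
        1.68359891e+00, -1.03076951e-01]), 'qvel': array([-0.00071333, -0.00126428, -0.00108237,  0.00102421, -0.00120712,
       -0.00056258]), 'joint_torque': array([ 1.85964571e-03, -3.41251695e+01, -3.03301263e+01,  7.21360766e-02,
        3.04278103e-02, -1.14245743e-04]), 'tool_pos': array([0.14217514, 0.53080152, 0.20445336]), 'ee_rot': array([-3.13967261e+00, -1.92003143e-04,  2.87978277e+00]), 'wrist_force': array([-0.47403787,  0.05577418, -0.61894898]), 'wrist_torque': array([ 0.00162056, -0.02606426, -0.01020918]), 'finger_force': 0.0, 'width': 0.09380348172004505}
```

View pics/top0.png

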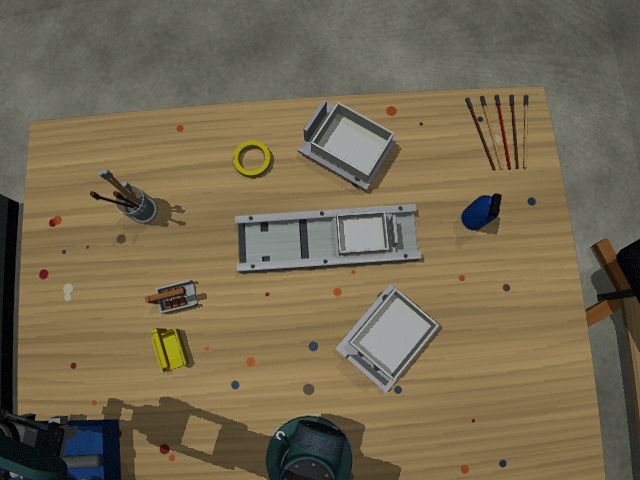

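View pics/side0.png

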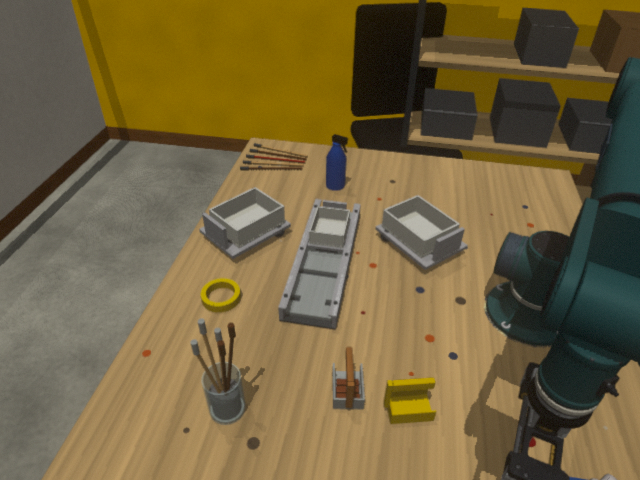

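Top: the rail spans columns 236–421, with a small carriage at (365,233) and its push plate at (392,233). Two larger look-alike carriages are at (350,145) and (390,338), and both are oversize and off the rail. The steel scoop is at (176,297), and its yellow look-alike at (170,350) is to be left alone. Bystanders are the jar (140,205), bottle (480,212) and tape (252,158). I choose the carriage in the rail and the grey scoop, and I'll check both in a close crop.

```bash
cat > h.py <<'E'
import numpy as np,cv2
from bench import robot
def ray(n,p):
    c=robot.camera_info(n);f=240/np.tan(np.radians(c['vfov']/2))
    K=np.array([[f,0,c['cx']],[0,f,c['cy']],[0,0,1]])
    u=cv2.undistortPointsIter(np.array([[p]],float),K,np.array([c['k1'],0,0,0]),None,None,(3,50,1e-10))[0,0]
    E=c['extrinsics'];d=E[:3,:3]@np.array([u[0],-u[1],-1]);return E[:3,3],d/np.linalg.norm(d)
def tri(a,b):
    o1,d1=ray('top',a);o2,d2=ray('side',b)
    s=np.linalg.lstsq(np.c_[d1,-d2],o2-o1,rcond=None)[0];p,q=o1+s[0]*d1,o2+s[1]*d2
    return (p+q)/2,np.linalg.norm(p-q)
def atz(n,p,z):
    o,d=ray(n,p);return o+d*(z-o[2])/d[2]
def crop(img,x0,y0,w,h,k):
    c=cv2.resize(img[y0:y0+h,x0:x0+w],None,fx=k,fy=k,interpolation=cv2.INTER_CUBIC)
    for x in range((x0+9)//10*10,x0+w,10):
        cv2.line(c,((x-x0)*k,0),((x-x0)*k,4 if x%50 else 12),(0,0,255),1)
        if x%20==0:cv2.putText(c,str(x),((x-x0)*k-8,22),0,.35,(0,0,255),1)
    for y in range((y0+9)//10*10,y0+h,10):
        cv2.line(c,(0,(y-y0)*k),(4 if y%50 else 12,(y-y0)*k),(0,0,255),1)
        if y%20==0:cv2.putText(c,str(y),(14,(y-y0)*k+4),0,.35,(0,0,255),1)
    return c
E
python3 - <<'E'
from h import *
t=cv2.imread('pics/top0.png');s=cv2.imread('pics/side0.png')
a=np.vstack([crop(t,230,195,200,85,4)[:300],np.hstack([crop(t,140,270,80,60,5),crop(s,320,340,80,75,5)[:300]])]);cv2.imwrite('pics/c1.png',a)
cv2.imwrite('pics/c2.png',crop(s,270,190,100,140,4))
E
```

```text
(no output)
```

View pics/c1.png

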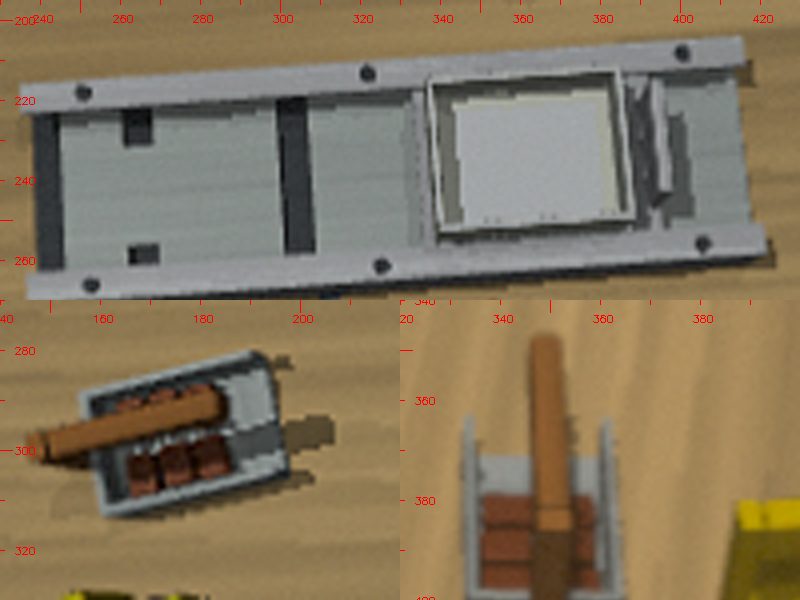

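View pics/c2.png

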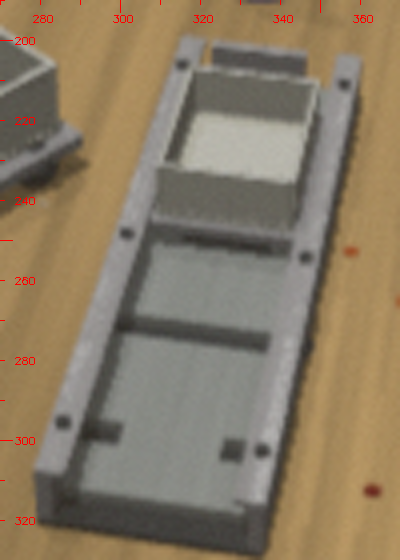

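```bash
python3 - <<'E'
from h import *
P={'rim++':((337,215),(309.5,232)),'rim-+':((340,252.5),(344,236)),'rim+-':((385,212.5),(318.7,207)),'rim--':((388.7,248.7),(349.5,210)),
'pl+':((395.5,214.5),(323,200.5)),'pl-':((398,242.5),(346.5,203)),
'ra++':((235.5,216),(279,308)),'ra-+':((237,269.5),(336,317)),'ra+-':((416,204),(315,199)),'ra--':((422,259),(360,204)),
'hF':((185,290),(349,347)),'hB':((147,299.6),(350.4,384))}
for k,(a,b) in P.items():
    p,e=tri(a,b);print(k,p.round(4),round(e,4))
for k in ['ra++','ra-+','ra+-','ra--']: print(k,atz('top',P[k][0],.05).round(4),atz('side',P[k][1],.05).round(4))
for k in['hF','hB']: print(k,atz('top',P[k][0],.1).round(4),atz('side',P[k][1],.1).round(4))
for p in [(158,288.5),(161,313),(191,280.5),(197,304)]: print('scoop wall tops',atz('top',p,.035).round(4))
for p in [(140,215)]: print('jar',atz('top',p,.0).round(3))
print('yellow',atz('top',(156,335),.0),atz('top',(185,365),.0),'bott',atz('top',(478,222),0),'big',atz('top',(350,345),.02))
E
```

```text
rim++ [ 0.5828 -0.1129  0.0792] 0.0002
rim-+ [ 0.4882 -0.1126  0.0807] 0.0016
rim+- [ 0.58   -0.2315  0.0801] 0.0013
rim-- [ 0.4891 -0.231   0.0827] 0.0006
pl+ [ 0.5715 -0.2555  0.0878] 0.0008
pl- [ 0.5014 -0.254   0.0897] 0.0005
ra++ [0.6065 0.1424 0.0431] 0.0022
ra-+ [0.4688 0.1438 0.043 ] 0.0036
ra+- [ 0.6065 -0.319   0.0447] 0.001
ra-- [ 0.4649 -0.3176  0.0465] 0.0032
hF [0.4225 0.2627 0.0907] 0.0009
hB [0.4061 0.3543 0.0944] 0.0013
ra++ [0.6059 0.1413 0.05  ] [0.6036 0.1487 0.05  ]
ra-+ [0.4696 0.1426 0.05  ] [0.4663 0.1502 0.05  ]
ra+- [ 0.6046 -0.3177  0.05  ] [ 0.6057 -0.3117  0.05  ]
ra-- [ 0.4628 -0.3167  0.05  ] [ 0.4661 -0.313   0.05  ]
hF [0.422  0.2602 0.1   ] [0.4215 0.2701 0.1   ]
hB [0.4049 0.3524 0.1   ] [0.4065 0.3581 0.1   ]
scoop wall tops [0.4371 0.3465 0.035 ]
scoop wall tops [0.3756 0.3397 0.035 ]
scoop wall tops [0.4519 0.2619 0.035 ]
scoop wall tops [0.3924 0.2483 0.035 ]
jar [0.641 0.406 0.   ]
yellow [0.32301824 0.36500951 0.        ] [0.24435987 0.29228213 0.        ] bott [ 0.55706168 -0.48974261  0.        ] big [ 0.26708739 -0.12236632  0.02      ]
```

Rail: centre x = 0.5355, origin y ≈ −0.0775, yaw ≈ 0. The rim size of 94 × 118 mm and height of 0.080 fit the description. The carriage origin is at y ≈ −0.179, and the plate face is at y ≈ −0.254 with its top at 0.089. So the stop puts the plate face between −0.1875 and −0.1175, and it must never pass −0.0975.

Call:
arm_command(targets=[[0.06,-0.12,0,-0.06],[0.12,-0.24,0,-0.12],[0.14,-0.3,0,-0.18],[0.18,-0.36,0,-0.24],[0.22,-0.42,0,-0.3],[0.24,-0.5,0,-0.36],[0.27,-0.56,0,-0.42],[0.3,-0.62,0,-0.47]], claw=1)

```text
time: 0.77
tool_pos: [0.2872, 0.2297, 0.2051]
ee_rot: [3.142, 0.0, 1.89]
wrist_force: [1.3, 0.8, 0.7]
width: 0.0442
finger_force: 0.0
```

Call:
arm_command(targets=[[0.3,-0.62,0,-0.16],[0.3,-0.62,0,-0.16],[0.3,-0.62,0,-0.16],[0.3,-0.62,0,-0.16],[0.3,-0.62,0,-0.16],[0.3,-0.62,0,-0.16],[0.3,-0.62,0,-0.16],[0.3,-0.62,0,-0.16]])

```text
time: 1.43
tool_pos: [0.4327, -0.0706, 0.2052]
ee_rot: [3.142, -0.0, 1.559]
wrist_force: [1.1, 0.4, -0.2]
width: 0.0005
finger_force: 0.0
```

Call:
arm_command(targets=[[0.2,-0.43,0,0],[0.2,-0.43,0,0],[0.2,-0.43,0,0],[0.2,-0.43,0,0],[0.2,-0.43,0,0],[0.2,-0.43,0,0],[0.2,-0.43,0,0],[0.2,-0.43,0,0]])

```text
time: 2.1
tool_pos: [0.5323, -0.2844, 0.2036]
ee_rot: [-3.139, -0.002, 1.558]
wrist_force: [0.1, 0.7, -0.9]
width: 0.0005
finger_force: 0.0
```

Call:
arm_command(targets=[[0.006,0,-0.08,0],[0.006,0,-0.16,0],[0.006,0,-0.22,0],[0.006,0,-0.27,0],[0.006,0,-0.27,0],[0.006,0,-0.27,0],[0.006,0,-0.27,0]])

```text
time: 2.68
tool_pos: [0.5365, -0.2831, 0.0729]
ee_rot: [3.139, 0.002, 1.561]
wrist_force: [0.7, 0.2, -0.2]
width: 0.0007
finger_force: 0.0
```

Call:
arm_command(targets=[[0,0.005,0,0],[0,0.01,0,0],[0,0.015,0,0],[0,0.02,0,0],[0,0.025,0,0],[0,0.03,0,0],[0,0.035,0,0],[0,0.04,0,0]])

```text
time: 3.35
tool_pos: [0.5355, -0.2631, 0.0704]
ee_rot: [-3.141, -0.0, 1.56]
wrist_force: [0.2, 0.4, -0.6]
width: 0.0005
finger_force: 0.0
```

Call:
arm_command(targets=[[0,0.005,0,0],[0,0.01,0,0],[0,0.015,0,0],[0,0.02,0,0],[0,0.025,0,0],[0,0.03,0,0],[0,0.035,0,0],[0,0.04,0,0]])

```text
time: 4.02
tool_pos: [0.5356, -0.2433, 0.0705]
ee_rot: [3.142, 0.0, 1.56]
wrist_force: [-1.5, -2.1, -0.6]
width: 0.0006
finger_force: 1.3
```

Call:
arm_command(targets=[[0,0.005,0,0],[0,0.01,0,0],[0,0.015,0,0],[0,0.02,0,0],[0,0.025,0,0],[0,0.03,0,0],[0,0.035,0,0],[0,0.04,0,0]])

```text
time: 4.68
tool_pos: [0.5355, -0.2232, 0.0705]
ee_rot: [3.142, -0.0, 1.56]
wrist_force: [-1.1, -2.6, -0.1]
width: 0.0005
finger_force: 1.3
```

Call:
arm_command(targets=[[0,0.005,0,0],[0,0.01,0,0],[0,0.015,0,0],[0,0.02,0,0],[0,0.025,0,0],[0,0.03,0,0],[0,0.035,0,0],[0,0.035,0,0]])

```text
time: 5.35
tool_pos: [0.5357, -0.2049, 0.0705]
ee_rot: [3.141, -0.001, 1.561]
wrist_force: [1.0, -0.1, -0.5]
width: 0.0002
finger_force: 0.3
```

Call:
arm_command(targets=[[0,0.003,0,0],[0,0.006,0,0],[0,0.009,0,0],[0,0.012,0,0]])

```text
time: 5.68
tool_pos: [0.5356, -0.2, 0.0705]
ee_rot: [3.141, 0.0, 1.56]
wrist_force: [0.8, -1.7, -0.2]
width: 0.0004
finger_force: 1.3
```

```bash
python3 - <<'E'
from h import *
for z in(.006,.016):
  print(z,[('%d'%u,atz('top',(u,v),z)[1].round(4)) for u,v in((236.5,245),(244.5,245),(260.7,227),(268,227),(262,258),(270,258),(299,220),(307,220),(301,255),(309,255))])
  print('sq x',[atz('top',p,z)[0].round(3) for p in((264,222),(264,231),(266,256),(266,261),(300,220),(302,258))])
cv2.imwrite('pics/s1.png',np.hstack([crop(robot.snapshot('side')[:,:,::-1],270,180,100,140,4),crop(robot.snapshot('top')[:,:,::-1],290,190,100,140,4)]))
E
```

```text
0.006 [('236', np.float64(0.1485)), ('244', np.float64(0.1277)), ('260', np.float64(0.0835)), ('268', np.float64(0.0645)), ('262', np.float64(0.084)), ('270', np.float64(0.0635)), ('299', np.float64(-0.0172)), ('307', np.float64(-0.038)), ('301', np.float64(-0.0165)), ('309', np.float64(-0.0369))]
sq x [np.float64(0.596), np.float64(0.572), np.float64(0.506), np.float64(0.493), np.float64(0.594), np.float64(0.494)]
0.016 [('236', np.float64(0.1469)), ('244', np.float64(0.1263)), ('260', np.float64(0.0825)), ('268', np.float64(0.0636)), ('262', np.float64(0.083)), ('270', np.float64(0.0626)), ('299', np.float64(-0.0174)), ('307', np.float64(-0.038)), ('301', np.float64(-0.0167)), ('309', np.float64(-0.037))]
sq x [np.float64(0.593), np.float64(0.57), np.float64(0.504), np.float64(0.491), np.float64(0.592), np.float64(0.492)]
```

View pics/s1.png

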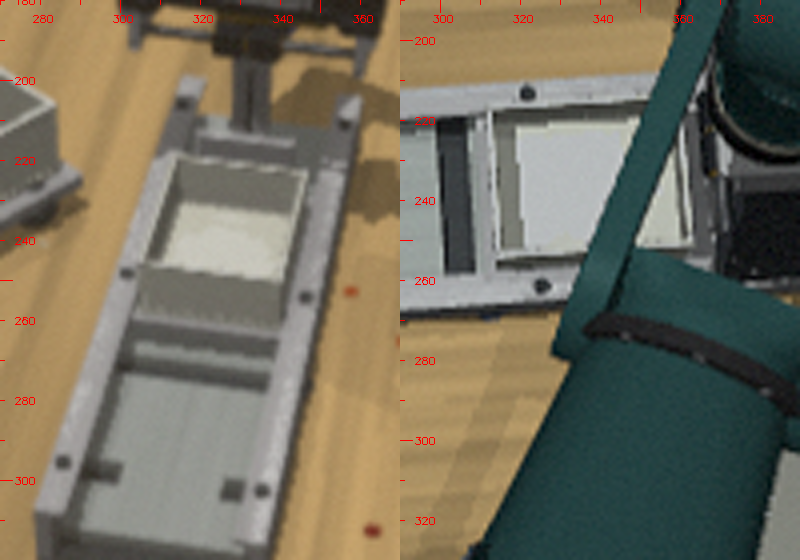

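The floor slots show a full-width band at y ≈ −0.027 and a pair at +0.0735, 100 mm apart. That suggests a drop at a TCP y of about −0.16. I'll approach at slow speed, then feel for it in small steps.

Call:
arm_command(targets=[[0,0.003,0,0],[0,0.006,0,0],[0,0.009,0,0],[0,0.012,0,0],[0,0.014,0,0],[0,0.016,0,0]])

```text
time: 6.28
tool_pos: [0.5356, -0.1918, 0.0705]
ee_rot: [3.141, 0.0, 1.56]
wrist_force: [-0.3, -2.7, -0.1]
width: 0.0008
finger_force: 1.3
```

Call:
arm_command(targets=[[0,0.002,0,0],[0,0.004,0,0],[0,0.006,0,0],[0,0.008,0,0],[0,0.01,0,0]])

```text
time: 6.7
tool_pos: [0.5356, -0.1869, 0.0705]
ee_rot: [3.141, 0.0, 1.56]
wrist_force: [-0.5, -3.1, -0.0]
width: 0.0002
finger_force: 1.3
```

Call:
arm_command(targets=[[0,0.002,0,0],[0,0.004,0,0],[0,0.006,0,0],[0,0.008,0,0],[0,0.01,0,0]])

```text
time: 7.12
tool_pos: [0.5356, -0.1818, 0.0705]
ee_rot: [3.141, 0.0, 1.56]
wrist_force: [-0.3, -1.8, -0.4]
width: 0.0005
finger_force: 1.3
```

Call:
arm_command(targets=[[0,0.002,0,0],[0,0.004,0,0],[0,0.006,0,0]])

```text
time: 7.37
tool_pos: [0.5356, -0.1789, 0.0705]
ee_rot: [3.141, 0.0, 1.56]
wrist_force: [0.1, -2.1, -0.4]
width: 0.0001
finger_force: 1.3
```

Call:
arm_command(targets=[[0,0.002,0,0],[0,0.004,0,0],[0,0.006,0,0]])

```text
time: 7.62
tool_pos: [0.5356, -0.1758, 0.0705]
ee_rot: [3.141, 0.0, 1.56]
wrist_force: [0.2, -3.3, -0.2]
width: 0.0004
finger_force: 1.3
```

Call:
arm_command(targets=[[0,0.002,0,0],[0,0.004,0,0]])

```text
time: 7.78
tool_pos: [0.5356, -0.1738, 0.0705]
ee_rot: [3.142, -0.0, 1.56]
wrist_force: [0.2, -2.2, 0.2]
width: 0.0005
finger_force: 1.3
```

Call:
arm_command(targets=[[0,0.002,0,0],[0,0.004,0,0]])

```text
time: 7.95
tool_pos: [0.5356, -0.1718, 0.0705]
ee_rot: [3.141, -0.0, 1.56]
wrist_force: [0.1, -2.4, 0.3]
width: 0.0005
finger_force: 1.3
```

Call:
arm_command(targets=[[0,0.002,0,0],[0,0.004,0,0]])

```text
time: 8.12
tool_pos: [0.5356, -0.1698, 0.0705]
ee_rot: [3.142, 0.0, 1.56]
wrist_force: [0.1, -2.7, -0.5]
width: 0.0004
finger_force: 1.3
```

Call:
arm_command(targets=[[0,0.002,0,0],[0,0.004,0,0]])

```text
time: 8.28
tool_pos: [0.5355, -0.1676, 0.0704]
ee_rot: [-3.142, -0.0, 1.56]
wrist_force: [0.1, -2.0, -1.4]
width: 0.0005
finger_force: 0.9
```

Call:
arm_command(targets=[[0,0.002,0,0],[0,0.004,0,0]])

```text
time: 8.45
tool_pos: [0.5355, -0.1652, 0.0702]
ee_rot: [-3.141, -0.001, 1.56]
wrist_force: [0.2, -0.5, 0.2]
width: 0.0002
finger_force: 0.3
```

Call:
arm_command(targets=[[0,0.001,0,0],[0,0.002,0,0],[0,0.002,0,0]])

```text
time: 8.7
tool_pos: [0.5357, -0.1644, 0.0706]
ee_rot: [3.141, -0.001, 1.561]
wrist_force: [-0.8, -0.4, -0.1]
width: 0.0005
finger_force: 0.0
```

Call:
arm_command(targets=[[0,0.001,0,0],[0,0.002,0,0],[0,0.002,0,0]])

```text
time: 8.95
tool_pos: [0.5356, -0.1637, 0.0706]
ee_rot: [3.141, -0.0, 1.56]
wrist_force: [0.4, 0.4, 0.1]
width: 0.0005
finger_force: 0.0
```

Call:
arm_command(targets=[[0,0.002,0,0],[0,0.004,0,0],[0,0.004,0,0]])

```text
time: 9.2
tool_pos: [0.5356, -0.1617, 0.0705]
ee_rot: [3.142, -0.0, 1.56]
wrist_force: [-0.3, 0.5, -0.0]
width: 0.0007
finger_force: 0.0
```

Call:
arm_command(targets=[[0,-0.06,0,0],[0,-0.06,0.08,0],[0,-0.06,0.16,0],[0,-0.06,0.24,0],[-0.06,0.02,0.28,0],[-0.1,0.1,0.28,0],[-0.13,0.18,0.28,0],[-0.17,0.25,0.28,0]], claw=0)

```text
time: 9.87
tool_pos: [0.4567, -0.0481, 0.2114]
ee_rot: [3.139, -0.0, 1.559]
wrist_force: [0.2, 0.6, 1.0]
width: 0.0503
finger_force: 0.0
```

Call:
arm_command(targets=[[-0.03,0.08,0,0],[-0.06,0.16,0,0.02],[-0.06,0.24,0,0.05],[-0.06,0.32,0,0.08],[-0.06,0.4,0,0.08],[-0.06,0.48,0,0.08],[-0.06,0.56,0,0.08]])

```text
time: 10.45
tool_pos: [0.4265, 0.2328, 0.2108]
ee_rot: [3.14, -0.0, 1.728]
wrist_force: [1.9, -0.3, -0.2]
width: 0.0935
finger_force: 0.0
```

```bash
python3 - <<'E'
from h import *
cv2.imwrite('pics/s2.png',np.hstack([crop(robot.snapshot('side')[:,:,::-1],270,180,100,140,4),crop(robot.snapshot('top')[:,:,::-1],290,190,100,140,4)]))
o=robot.get_obs();print(o['time'],o['tool_pos'],o['ee_rot'],o['joint_positions'])
E
```

```text
10.55 [0.42592114 0.23564627 0.21004562] [-3.14107862e+00 -2.16111013e-03  1.73566939e+00] [ 0.38719151 -0.05543175  1.50639912  0.00223731  1.69064986  0.22258537]
```

View pics/s2.png

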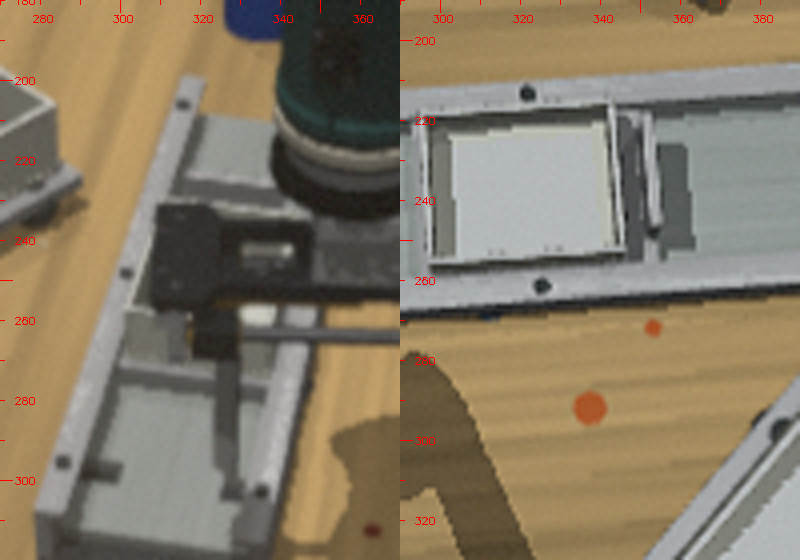

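```bash
python3 - <<'E'
from h import *
for z in(.0767,.0807):print([atz('top',p,z).round(4)[:2] for p in((297.5,217),(343,214.5),(299.5,257),(346,253.5))])
print([atz('top',p,.087).round(4)[:2] for p in((354,217),(356,247))])
E
```

```text
[array([ 0.5854, -0.0157]), array([ 0.5837, -0.1279]), array([ 0.4856, -0.0143]), array([ 0.4861, -0.1272])]
[array([ 0.5844, -0.0158]), array([ 0.5827, -0.1276]), array([ 0.485 , -0.0144]), array([ 0.4855, -0.1269])]
[array([ 0.573 , -0.1535]), array([ 0.4985, -0.1519])]
```

Call:
arm_command(targets=[[-0.03,0.06,0,0.0],[-0.03,0.12,0,0.0],[-0.03,0.15,0,0.0]])

```text
time: 10.8
tool_pos: [0.4115, 0.3074, 0.2105]
ee_rot: [3.141, -0.001, 1.729]
wrist_force: [-0.0, 0.0, 0.9]
width: 0.0941
finger_force: 0.0
```

```bash
python3 - <<'E'
from h import *
cv2.imwrite('pics/s3.png',np.hstack([crop(robot.snapshot('side')[:,:,::-1],270,180,100,140,4),crop(robot.snapshot('top')[:,:,::-1],130,240,100,140,4)]))
o=robot.get_obs();print(o['time'],o['tool_pos'],o['ee_rot'])
E
```

```text
10.9 [0.4118138  0.3067127  0.21011219] [-3.14118223e+00  1.93007623e-04  1.73030625e+00]
```

View pics/s3.png

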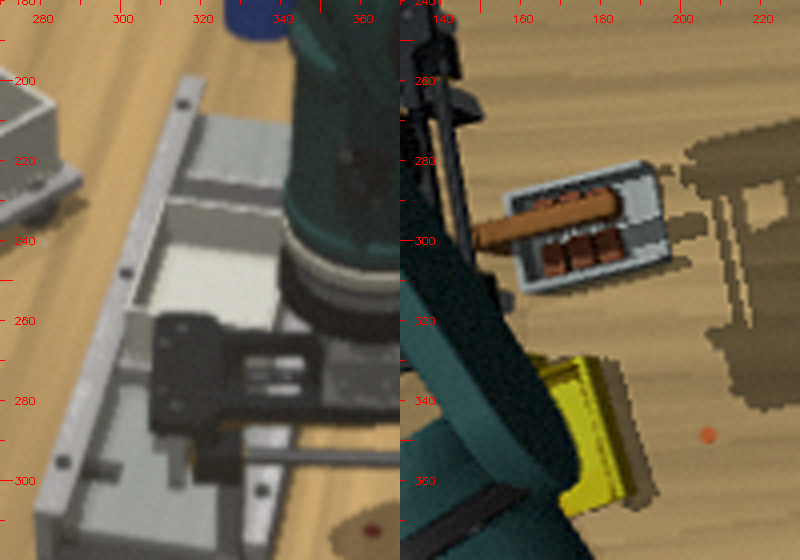

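The plate face is now at y ≈ −0.1525, so the origin is at rail y ≈ 0. The carriage jumped about 4 mm ahead of the tool, which means it dropped. In the crop the grey scoop still holds six stubs, with its handle from (147,299) to (185,290), and the gripper is above it. Next I descend and grip.

Call:
arm_command(targets=[[0.005,0.003,-0.08,0.01],[0.005,0.003,-0.16,0.01],[0.005,0.003,-0.22,0.01],[0.005,0.003,-0.26,0.01],[0.005,0.003,-0.28,0.01],[0.005,0.003,-0.28,0.01],[0.005,0.003,-0.28,0.01]])

```text
time: 11.48
tool_pos: [0.4152, 0.3065, 0.0711]
ee_rot: [3.141, 0.0, 1.748]
wrist_force: [-0.5, 0.2, 0.4]
width: 0.094
finger_force: 0.0
```

```bash
python3 - <<'E'
from h import *
print(tri((297.5,217),(302,258)),tri((343,214.5),(311,230)))
s=robot.snapshot('side')[:,:,::-1];t=robot.snapshot('top')[:,:,::-1]
cv2.imwrite('pics/s4.png',np.hstack([crop(s,300,310,100,140,4),crop(t,130,240,100,140,4)]))
o=robot.get_obs();print(o['time'],o['tool_pos'],o['wrist_force'])
E
```

```text
(array([ 0.58488133, -0.01548485,  0.0696663 ]), np.float64(0.004339006322510777)) (array([ 0.58279025, -0.12802942,  0.07485579]), np.float64(0.002663591613188752))
11.5833 [0.41614678 0.30757783 0.0727704 ] [ 0.47145747 -0.519743    0.28485444]
```

View pics/s4.png

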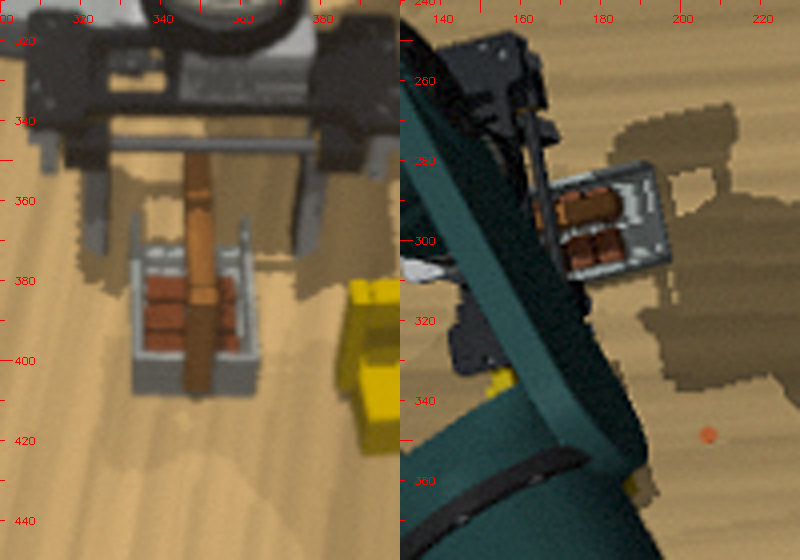

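Side view: the open fingers at columns 324 and 374 straddle the handle at column 350, clear of the walls. The rim now measures about 0.072, lower than before. Gripping now.

Call:
arm_command(targets=[[0,0,0,0],[0,0,0,0],[0,0,0,0],[0,0,0,0],[0,0,0,0],[0,0,0,0],[0,0,0,0],[0,0,0,0]], claw=1)

```text
time: 12.25
tool_pos: [0.4145, 0.3073, 0.0704]
ee_rot: [-3.142, 0.0, 1.749]
wrist_force: [-0.4, 0.7, -0.4]
width: 0.0441
finger_force: 0.0
```

Call:
arm_command(targets=[[0,0,0,0],[0,0,0,0],[0,0,0.01,0],[0,0,0.03,0],[0,0,0.06,0],[0,0,0.1,0],[0,0,0.13,0],[0,0,0.15,0]])

```text
time: 12.92
tool_pos: [0.4151, 0.3077, 0.1478]
ee_rot: [3.139, -0.001, 1.749]
wrist_force: [-0.9, -0.5, -2.3]
width: 0.0136
finger_force: 29.9
```

The scoop is gripped, but the fingers closed during the lift, so the hold may be high on the bar. I'll set it back down by feel and regrip.

Call:
arm_command(targets=[[0,0,-0.03,0],[0,0,-0.06,0],[0,0,-0.08,0],[0,0,-0.09,0],[0,0,-0.1,0],[0,0,-0.1,0]])

```text
time: 13.42
tool_pos: [0.4139, 0.3069, 0.0942]
ee_rot: [-3.139, 0.001, 1.749]
wrist_force: [-0.4, -0.2, -2.8]
width: 0.0135
finger_force: 29.9
```

Call:
arm_command(targets=[[0,0,-0.005,0],[0,0,-0.01,0],[0,0,-0.01,0]])

```text
time: 13.67
tool_pos: [0.4155, 0.3077, 0.0918]
ee_rot: [3.139, -0.001, 1.749]
wrist_force: [-0.3, -0.1, 1.6]
width: 0.0134
finger_force: 29.9
```

Call:
arm_command(targets=[[0,0,0,0],[0,0,0,0],[0,0,0,0],[0,0,-0.02,0],[0,0,-0.044,0],[0,0,-0.044,0],[0,0,-0.044,0],[0,0,-0.044,0]], claw=0.6)

```text
time: 14.33
tool_pos: [0.4142, 0.3071, 0.0678]
ee_rot: [-3.141, 0.0, 1.749]
wrist_force: [0.3, -0.5, -1.0]
width: 0.0375
finger_force: 0.0
```

Call:
arm_command(targets=[[0,0,0,0],[0,0,0,0],[0,0,0,0],[0,0,0,0],[0,0,0,0],[0,0,0,0],[0,0,0,0],[0,0,0,0]], claw=1)

```text
time: 15.0
tool_pos: [0.4148, 0.3073, 0.0687]
ee_rot: [3.141, -0.0, 1.749]
wrist_force: [1.0, 0.5, 1.1]
width: 0.0136
finger_force: 30.0
```

Good grip at full bar depth (TCP 0.0687 with the scoop on the bench). I lift gently, then carry it with soft acceleration, turning the nose toward −x.

Call:
arm_command(targets=[[0,0,0.01,0],[0,0,0.03,0],[0,0,0.07,0],[0,0,0.12,0],[0,0,0.17,-0.02],[0,0,0.22,-0.05],[0,0,0.26,-0.09],[0,0,0.28,-0.14]])

```text
time: 15.67
tool_pos: [0.4153, 0.3079, 0.2125]
ee_rot: [3.138, -0.003, 1.451]
wrist_force: [-0.6, 0.8, -2.7]
width: 0.0139
finger_force: 30.0
```

Call:
arm_command(targets=[[0.003,-0.01,0,-0.05],[0.01,-0.03,0,-0.1],[0.02,-0.06,0,-0.15],[0.03,-0.1,0,-0.2],[0.045,-0.14,0,-0.25],[0.06,-0.18,0,-0.3],[0.075,-0.22,0,-0.35],[0.09,-0.26,0,-0.4]])

```text
time: 16.33
tool_pos: [0.4593, 0.1764, 0.2088]
ee_rot: [-3.141, 0.001, 0.613]
wrist_force: [0.2, 0.7, -2.7]
width: 0.0137
finger_force: 30.0
```

Call:
arm_command(targets=[[0.015,-0.04,0,-0.05],[0.03,-0.08,0,-0.1],[0.045,-0.12,0,-0.15],[0.06,-0.16,0,-0.2],[0.075,-0.2,0,-0.24],[0.09,-0.24,0,-0.27],[0.105,-0.28,0,-0.29],[0.12,-0.32,0,-0.295]])

```text
time: 17.0
tool_pos: [0.5194, 0.0164, 0.2087]
ee_rot: [-3.141, 0.001, -0.002]
wrist_force: [0.9, 1.1, -1.9]
width: 0.0141
finger_force: 30.0
```

Call:
arm_command(targets=[[0.013,-0.04,0,0],[0.024,-0.08,0,0],[0.034,-0.115,0,0],[0.042,-0.14,0,0],[0.048,-0.16,0,0],[0.052,-0.17,0,0],[0.053,-0.177,0,0],[0.053,-0.177,0,0]])

```text
time: 17.67
tool_pos: [0.546, -0.0713, 0.2084]
ee_rot: [-3.141, 0.0, -0.0]
wrist_force: [0.1, 0.7, -2.0]
width: 0.0137
finger_force: 30.0
```

```bash
python3 - <<'E'
from h import *
s=robot.snapshot('side')[:,:,::-1];t=robot.snapshot('top')[:,:,::-1]
cv2.imwrite('pics/s5.png',np.hstack([crop(s,270,160,100,140,4),crop(t,260,180,100,140,4)]))
E
```

```text
(no output)
```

View pics/s5.png

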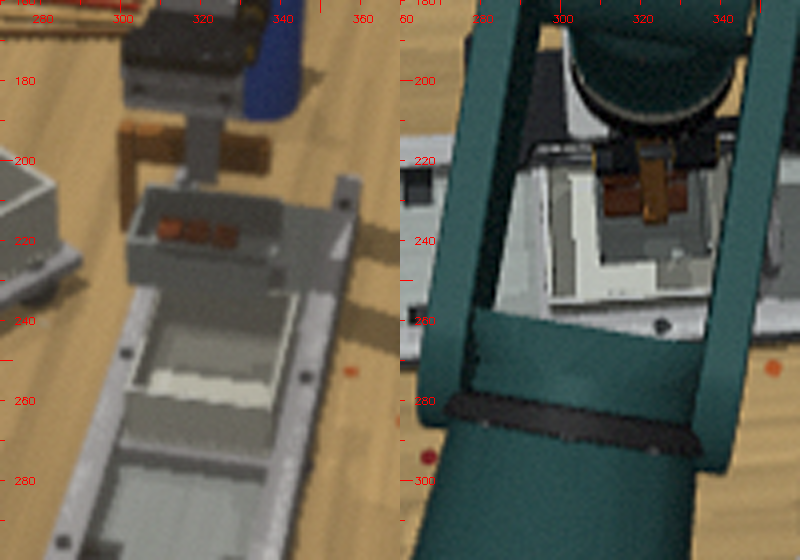

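The scoop is level with its nose toward the robot (side view column ~340), and the stubs are at the back, rows 215–222. The dish is underneath and the scoop is centred on it. Now lower until the back touches the rim, then tip.

Call:
arm_command(targets=[[0,0,-0.01,0],[0,0,-0.03,0],[0,0,-0.06,0],[0,0,-0.09,0],[0,0,-0.11,0],[0,0,-0.115,0],[0,0,-0.12,0],[0,0,-0.12,0]])

```text
time: 18.43
tool_pos: [0.5462, -0.071, 0.1489]
ee_rot: [3.142, -0.001, 0.0]
wrist_force: [0.5, 0.3, -1.9]
width: 0.0138
finger_force: 30.0
```

Call:
arm_command(targets=[[-0.004,0,-0.005,0],[-0.008,0,-0.01,0],[-0.014,0,-0.014,0],[-0.02,0,-0.018,0]])

```text
time: 18.77
tool_pos: [0.5385, -0.0716, 0.1437]
ee_rot: [3.14, -0.009, 0.0]
wrist_force: [-1.3, 0.6, 8.8]
width: 0.0138
finger_force: 30.0
```

Call:
arm_command(targets=[[-0.006,0,-0.004,0],[-0.012,0,-0.008,0],[-0.018,0,-0.012,0],[-0.024,0,-0.018,0]])

```text
time: 19.1
tool_pos: [0.526, -0.0717, 0.1345]
ee_rot: [3.14, -0.008, -0.0]
wrist_force: [-2.6, -0.3, 7.6]
width: 0.0136
finger_force: 30.0
```

Call:
arm_command(targets=[[-0.007,0,-0.006,0],[-0.014,0,-0.012,0],[-0.02,0,-0.018,0],[-0.02,0,-0.018,0]])

```text
time: 19.43
tool_pos: [0.5147, -0.0716, 0.1239]
ee_rot: [3.14, -0.004, -0.0]
wrist_force: [-2.1, -0.2, 5.6]
width: 0.0136
finger_force: 30.0
```

Call:
arm_command(targets=[[-0.01,0,0.004,0],[-0.02,0,0.007,0],[-0.03,0,0.01,0],[-0.04,0,0.01,0],[-0.05,0,0.01,0],[-0.06,0,0.01,0]])

```text
time: 19.93
tool_pos: [0.4876, -0.0715, 0.1285]
ee_rot: [3.141, -0.011, -0.0]
wrist_force: [7.0, -0.5, 0.9]
width: 0.0139
finger_force: 30.0
```

Call:
arm_command(targets=[[-0.008,0,0.001,0],[-0.016,0,0.001,0],[-0.024,0,0.001,0],[-0.032,0,0,0],[-0.04,0,-0.002,0],[-0.05,0,-0.004,0]])

```text
time: 20.43
tool_pos: [0.463, -0.0715, 0.1269]
ee_rot: [3.141, -0.012, -0.0]
wrist_force: [6.5, -0.0, 1.6]
width: 0.014
finger_force: 30.0
```

Call:
arm_command(targets=[[-0.008,0,-0.002,0],[-0.016,0,-0.005,0],[-0.024,0,-0.008,0],[-0.032,0,-0.01,0],[-0.036,0,-0.012,0]])

```text
time: 20.85
tool_pos: [0.4445, -0.0716, 0.1211]
ee_rot: [3.14, -0.011, -0.0]
wrist_force: [4.8, -0.4, 2.5]
width: 0.0135
finger_force: 30.0
```

Call:
arm_command(targets=[[-0.008,0,-0.004,0],[-0.015,0,-0.01,0],[-0.021,0,-0.014,0],[-0.027,0,-0.018,0],[-0.027,0,-0.018,0]])

```text
time: 21.27
tool_pos: [0.4277, -0.0713, 0.11]
ee_rot: [3.141, -0.002, -0.0]
wrist_force: [3.1, -0.7, 4.7]
width: 0.0136
finger_force: 30.0
```

Call:
arm_command(targets=[[0.01,0,0.01,0],[0.025,0,0.02,0],[0.045,0,0.03,0],[0.06,0,0.03,0],[0.07,0,0.03,0],[0.07,0,0.03,0],[0.07,0,0.03,0],[0.07,0,0.03,0]])

```text
time: 21.93
tool_pos: [0.4618, -0.071, 0.1236]
ee_rot: [-3.141, 0.002, 0.0]
wrist_force: [-0.5, -0.3, -1.4]
width: 0.0138
finger_force: 30.0
```

```bash
python3 - <<'E'
from h import *
s=robot.snapshot('side')[:,:,::-1];t=robot.snapshot('top')[:,:,::-1]
cv2.imwrite('pics/s6.png',np.hstack([crop(s,270,160,100,140,4),crop(t,260,180,100,140,4)]))
for n,i in(('s',s),('t',t)):
    i=i.astype(int);m=((i[:,:,2]>1.6*i[:,:,1])&(i[:,:,2]-i[:,:,0]>30)&(i[:,:,2]<170)).astype(np.uint8)
    m=m[160:320];k,_,st,c=cv2.connectedComponentsWithStats(m)
    for j in range(1,k):
        if st[j,4]>5: print(n,st[j,4],c[j].round(0)+[0,160],st[j,2:4])
E
```

```text
s 39 [295. 161.] [24  3]
s 11 [ 38. 197.] [4 9]
s 6 [ 44. 195.] [3 4]
s 6 [379. 198.] [3 2]
s 21 [ 24. 204.] [14  9]
s 7 [ 22. 212.] [6 3]
s 9 [  8. 217.] [5 4]
s 6 [  8. 222.] [4 3]
s 14 [  6. 226.] [7 9]
s 12 [ 13. 224.] [8 6]
s 19 [530. 225.] [7 4]
s 7 [  3. 233.] [3 4]
s 612 [632. 269.] [19 58]
s 52 [335. 244.] [ 5 13]
s 25 [372. 265.] [6 5]
s 8 [363. 312.] [4 3]
t 17 [492. 165.] [ 5 10]
t 27 [509. 164.] [4 9]
t 16 [516. 164.] [2 8]
t 14 [ 92. 193.] [5 4]
t 13 [115. 193.] [4 4]
t 92 [ 55. 221.] [13 11]
t 7 [594. 247.] [3 4]
t 71 [ 43. 274.] [ 9 10]
t 27 [462. 278.] [6 6]
t 41 [337. 291.] [7 8]
t 12 [266. 294.] [4 3]
t 6 [617. 303.] [5 3]
t 7 [615. 308.] [5 3]
```

Call:
arm_command(targets=[[0.02,0,0.01,0],[0,0,0.01,0],[0.02,0,0.02,0],[0.01,0,0.06,0],[0.0,0,0.12,0],[-0.01,0,0.15,0],[-0.03,0.02,0.15,0],[-0.05,0.08,0.15,0]])

```text
time: 22.7
tool_pos: [0.4373, -0.0335, 0.2009]
ee_rot: [3.139, -0.003, -0.005]
wrist_force: [0.6, 0.5, -1.5]
width: 0.0138
finger_force: 30.0
```

Call:
arm_command(targets=[[-0.03,0.08,0,0],[-0.06,0.14,0,0],[-0.09,0.2,0,0],[-0.12,0.26,0,0],[-0.14,0.3,0,0],[-0.14,0.3,0,0],[-0.14,0.3,0,0]])

```text
time: 23.28
tool_pos: [0.3665, 0.1191, 0.1995]
ee_rot: [3.141, -0.001, 0.003]
wrist_force: [0.2, -0.8, -1.4]
width: 0.014
finger_force: 30.0
```

```bash
python3 - <<'E'
from h import *
s=robot.snapshot('side')[:,:,::-1];t=robot.snapshot('top')[:,:,::-1]
cv2.imwrite('pics/s7.png',np.hstack([crop(s,270,210,130,190,3),crop(t,260,180,130,190,3)]))
print(robot.get_obs()['tool_pos'])
E
```

```text
[0.36739165 0.1180637  0.19938005]
```

View pics/s7.png

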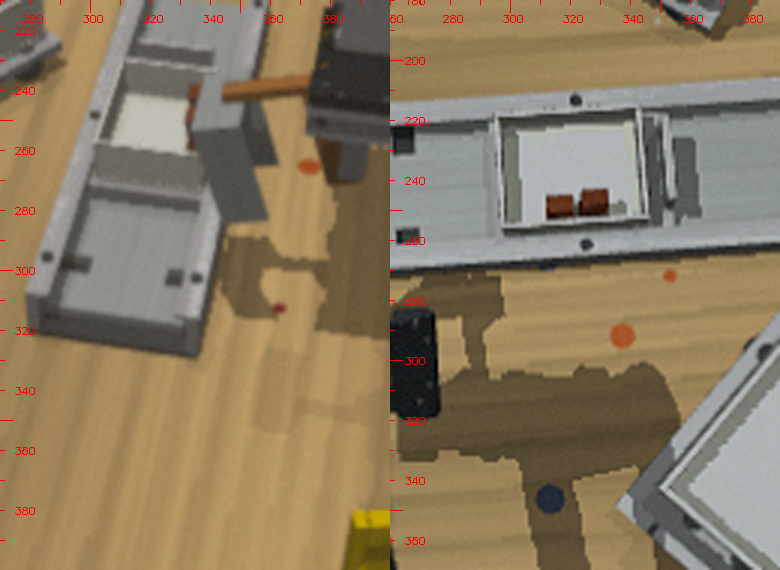

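The pictures show two brown stub stacks at (315,248) and (327,247) against the near dish wall. The plate is still at column 355, so the carriage is unmoved, and the wrist load fits an empty scoop. Next I level the scoop by rolling its nose over the fixed rail's near lip, clear of the carriage, and then set it on the bench.

Call:
arm_command(targets=[[0.0,-0.03,-0.05,0],[0,-0.06,-0.1,0],[0.01,-0.08,-0.15,0],[0.02,-0.08,-0.2,0],[0.03,-0.08,-0.205,0],[0.036,-0.08,-0.205,0],[0.036,-0.08,-0.205,0]])

```text
time: 23.97
tool_pos: [0.387, 0.0782, 0.0981]
ee_rot: [3.141, -0.001, -0.001]
wrist_force: [1.0, 0.1, -1.5]
width: 0.0138
finger_force: 30.0
```

Call:
arm_command(targets=[[0.01,0,0,0],[0.02,0,0.002,0],[0.03,0,0.005,0],[0.04,0,0.01,0],[0.05,0,0.014,0]])

```text
time: 24.38
tool_pos: [0.4115, 0.079, 0.1048]
ee_rot: [3.142, -0.001, 0.0]
wrist_force: [0.1, 0.2, -2.1]
width: 0.0136
finger_force: 30.0
```

Call:
arm_command(targets=[[-0.03,0,0,0],[-0.04,0,-0.02,0],[-0.03,0,-0.03,0],[-0.02,0,-0.03,0],[-0.01,0,-0.03,0],[0.0,0,-0.03,0]])

```text
time: 24.88
tool_pos: [0.4113, 0.0788, 0.0886]
ee_rot: [3.141, 0.0, -0.0]
wrist_force: [-0.2, 0.3, -2.0]
width: 0.0137
finger_force: 30.0
```

```bash
python3 - <<'E'
from h import *
def aty(p,y):
    o,d=ray('side',p);return (o+d*(y-o[1])/d[1])[[0,2]].round(3)
print('pivot .367 .218')
for p in((344,242),(345,239),(372,236)):print('handle',p,aty(p,.118))
for p in((333,253),(352,247),(359,282),(345,283)):print('near',p,aty(p,.150))
for p in((337,235),(344,233),(362,262)):print('far',p,aty(p,.086))
E
```

```text
pivot .367 .218
handle (344, 242) [0.461 0.252]
handle (345, 239) [0.459 0.261]
handle (372, 236) [0.404 0.278]
near (333, 253) [0.479 0.246]
near (352, 247) [0.441 0.269]
near (359, 282) [0.42  0.173]
near (345, 283) [0.45  0.164]
far (337, 235) [0.481 0.243]
far (344, 233) [0.466 0.251]
far (362, 262) [0.421 0.174]
```

The side-view numbers show the bar has slid about 30 mm forward in the pads (nose at about pivot +83, −54 mm), so the nose passed over the lip. I'll go back, lower, and find the lip contact.

Call:
arm_command(targets=[[-0.05,0,0,0],[-0.1,0,0,0],[-0.1,0,-0.02,0],[-0.09,0,-0.034,0],[-0.08,0,-0.034,0],[-0.074,0,-0.034,0]])

```text
time: 25.38
tool_pos: [0.3747, 0.0787, 0.0714]
ee_rot: [3.141, 0.001, -0.0]
wrist_force: [-2.5, -0.8, 0.0]
width: 0.0132
finger_force: 30.0
```

Call:
arm_command(targets=[[0.006,0,0,0],[0.012,0,0,0],[0.018,0,0,0]])

```text
time: 25.63
tool_pos: [0.3749, 0.0788, 0.0711]
ee_rot: [3.141, 0.022, 0.0]
wrist_force: [-27.8, -0.3, 15.9]
width: 0.0133
finger_force: 30.0
```

Call:
arm_command(targets=[[0.006,0,0.01,0],[0.012,0,0.022,0],[0.02,0,0.034,0]])

```text
time: 25.88
tool_pos: [0.3879, 0.0788, 0.0869]
ee_rot: [3.141, 0.014, 0.0]
wrist_force: [-9.8, 0.4, 0.3]
width: 0.0138
finger_force: 30.0
```

Call:
arm_command(targets=[[0.012,0,0.012,0],[0.024,0,0.024,0],[0.036,0,0.034,0]])

```text
time: 26.13
tool_pos: [0.408, 0.0788, 0.1052]
ee_rot: [3.141, 0.01, 0.0]
wrist_force: [-6.9, 0.5, 0.1]
width: 0.0142
finger_force: 30.0
```

Call:
arm_command(targets=[[0.014,0,0.009,0],[0.028,0,0.017,0],[0.042,0,0.023,0]])

```text
time: 26.38
tool_pos: [0.4303, 0.0788, 0.1173]
ee_rot: [3.141, 0.007, -0.0]
wrist_force: [-4.7, -0.2, 1.2]
width: 0.0141
finger_force: 30.0
```

Call:
arm_command(targets=[[0.014,0,0.003,0],[0.028,0,0.004,0],[0.04,0,0.004,0]])

```text
time: 26.63
tool_pos: [0.4534, 0.0787, 0.1197]
ee_rot: [3.142, -0.002, -0.0]
wrist_force: [-0.3, 0.2, -2.1]
width: 0.0136
finger_force: 30.0
```

Call:
arm_command(targets=[[-0.04,0,0,0],[-0.08,0,0,0],[-0.09,0,-0.02,0],[-0.09,0,-0.024,0],[-0.08,0,-0.024,0],[-0.07,0,-0.024,0]])

```text
time: 27.13
tool_pos: [0.4176, 0.0788, 0.1072]
ee_rot: [3.142, -0.001, -0.0]
wrist_force: [-0.3, -0.1, -1.2]
width: 0.0136
finger_force: 30.0
```

```bash
cat > hb.py <<'E'
from h import *
def blobs(x0,x1,y0,y1,n='side'):
    i=robot.snapshot(n);h=cv2.cvtColor(i,cv2.COLOR_RGB2HSV)
    m=cv2.inRange(h,(3,120,60),(15,255,230))
    mm=np.zeros_like(m);mm[y0:y1,x0:x1]=m[y0:y1,x0:x1]
    k,_,st,c=cv2.connectedComponentsWithStats(mm)
    for j in range(1,k):
        if st[j,4]>12:print(n,st[j].tolist(),i[int(c[j][1]),int(c[j][0])])
    return i
E
python3 - <<'E'
from hb import *
i=blobs(290,460,180,400)
i=blobs(220,360,180,400,'top')
cv2.imwrite('pics/s8.png',i)
p=cv2.imread('pics/s7.png');print('stub/handle rgb',p[(246-210)*3,(335-270)*3][::-1],p[(239-210)*3,(360-270)*3][::-1])
E
```

```text
side [332, 238, 7, 22, 88] [112  65  42]
side [325, 259, 21, 14, 100] [127  87  51]
side [367, 277, 9, 10, 47] [64 46 32]
side [361, 310, 5, 5, 17] [75 38 28]
side [424, 334, 11, 9, 70] [153  75  32]
side [408, 372, 6, 4, 21] [153  76  30]
top [324, 243, 9, 6, 43] [90 44 23]
top [312, 245, 9, 7, 51] [102  53  31]
top [351, 270, 5, 5, 19] [164  77  36]
top [333, 287, 9, 10, 63] [101  54  29]
stub/handle rgb [115  92  79] [140  91  50]
```

```bash
python3 - <<'E'
from hb import *
i=robot.snapshot('side');m=cv2.inRange(cv2.cvtColor(i,cv2.COLOR_RGB2HSV),(3,110,50),(16,255,230))
def aty(p,y):
    o,d=ray('side',p);return (o+d*(y-o[1])/d[1])[[0,2]].round(3)
for u in range(322,350,3):
    r=np.where(m[250:285,u])[0]
    if len(r):print(u,r.min()+250,r.max()+250,aty((u,r.min()+250),.079),aty((u,r.max()+250),.079))
E
```

```text
325 269 271 [0.507 0.131] [0.506 0.124]
328 267 272 [0.5   0.138] [0.499 0.122]
331 265 270 [0.493 0.146] [0.492 0.13 ]
334 250 269 [0.487 0.193] [0.485 0.134]
337 250 267 [0.48  0.194] [0.478 0.142]
340 260 265 [0.472 0.165] [0.472 0.15 ]
343 259 263 [0.466 0.169] [0.465 0.157]
```

Call:
arm_command(targets=[[-0.07,0,0,0],[-0.07,0,-0.04,0],[-0.05,0,-0.038,0],[-0.03,0,-0.034,0],[-0.02,0,-0.028,0],[-0.011,0,-0.021,0]])

```text
time: 27.78
tool_pos: [0.4121, 0.0788, 0.098]
ee_rot: [3.142, 0.002, -0.0]
wrist_force: [-5.3, 0.5, -0.4]
width: 0.0139
finger_force: 30.0
```

Call:
arm_command(targets=[[0.008,0,0.007,0],[0.017,0,0.013,0],[0.026,0,0.017,0],[0.036,0,0.021,0]])

```text
time: 28.12
tool_pos: [0.4278, 0.0788, 0.1081]
ee_rot: [3.141, 0.005, 0.0]
wrist_force: [-6.6, -0.2, 3.1]
width: 0.0138
finger_force: 30.0
```

Call:
arm_command(targets=[[0.01,0,0.003,0],[0.02,0,0.006,0],[0.031,0,0.008,0],[0.042,0,0.01,0]])

```text
time: 28.45
tool_pos: [0.4503, 0.0788, 0.1138]
ee_rot: [3.142, 0.001, 0.0]
wrist_force: [-5.2, -0.4, 3.2]
width: 0.0142
finger_force: 30.0
```

Call:
arm_command(targets=[[0.01,0,0.001,0],[0.02,0,0.001,0],[0.03,0,0,0],[0.04,0,-0.003,0]])

```text
time: 28.78
tool_pos: [0.4728, 0.0788, 0.1141]
ee_rot: [-3.142, -0.006, -0.0]
wrist_force: [-3.9, -0.7, 11.1]
width: 0.0139
finger_force: 30.0
```

```bash
cat > post.py <<'E'
from hb import *
def aty(p,y):
    o,d=ray('side',p);return (o+d*(y-o[1])/d[1])[[0,2]]
i=robot.snapshot('side');o=robot.get_obs();x,y,z=o['tool_pos']
m=cv2.inRange(cv2.cvtColor(i,cv2.COLOR_RGB2HSV),(3,110,50),(16,255,230))
k,l,st,c=cv2.connectedComponentsWithStats(m)
for j in range(1,k):
    if st[j,4]<25 or not(200<c[j][1]<340 and 295<c[j][0]<420):continue
    P=np.argwhere(l==j)[:,::-1];w=np.array([aty(p,y) for p in P])
    r=cv2.minAreaRect((w*1000).astype(np.float32))
    print(st[j].tolist(),'rect',np.round(r[0]),np.round(r[1]),round(r[2]))
print(o['tool_pos'].round(4),o['wrist_force'].round(1))
E
python3 post.py
```

```text
[313, 263, 8, 18, 53] rect [526. 118.] [ 9. 58.] 19
[368, 262, 10, 7, 49] rect [397. 163.] [19. 19.] 71
[344, 267, 17, 12, 99] rect [441. 135.] [32. 33.] 30
[0.4738 0.0788 0.1141] [-1.8  0.4  8.2]
```

Call:
arm_command(targets=[[0.012,0,-0.003,0],[0.022,0,-0.007,0],[0.03,0,-0.012,0],[0.036,0,-0.018,0]])

```text
time: 29.17
tool_pos: [0.4953, 0.0788, 0.1086]
ee_rot: [-3.141, -0.018, -0.0]
wrist_force: [1.7, -0.7, 18.9]
width: 0.014
finger_force: 30.0
```

```bash
python3 post.py
```

```text
[368, 262, 9, 7, 48] rect [398. 162.] [18. 19.] 80
[337, 265, 15, 11, 88] rect [461. 139.] [28. 33.] 12
[309, 268, 5, 16, 49] rect [541. 103.] [ 8. 52.] 5
[0.4959 0.0788 0.1084] [ 3.2 -0.5 15.4]
```

Call:
arm_command(targets=[[0,0,0.05,0],[0,0,0.1,0],[-0.04,0,0.12,0],[-0.11,0,0.12,0],[-0.18,0,0.12,0],[-0.24,0,0.12,0],[-0.26,0,0.12,0],[-0.26,0,0.12,0]])

```text
time: 29.88
tool_pos: [0.3581, 0.0789, 0.1626]
ee_rot: [-3.141, -0.004, 0.0]
wrist_force: [0.9, 0.0, -1.6]
width: 0.0137
finger_force: 30.0
```

Call:
arm_command(targets=[[0,0,-0.05,0],[0,0,-0.1,0],[0,0,-0.14,0],[0,0,-0.16,0],[0,0,-0.17,0],[0,0,-0.17,0]])

```text
time: 30.38
tool_pos: [0.3586, 0.0787, 0.0762]
ee_rot: [3.141, 0.001, -0.0]
wrist_force: [-0.7, 0.1, -1.8]
width: 0.014
finger_force: 30.0
```

```bash
python3 post.py
```

```text
[332, 238, 7, 22, 97] rect [485. 197.] [13. 63.] 3
[368, 262, 9, 7, 41] rect [399. 163.] [17. 17.] 25
[364, 276, 9, 26, 93] rect [401.  85.] [10. 87.] 4
[403, 283, 6, 10, 36] rect [314. 106.] [10. 32.] 6
[0.3591 0.0788 0.0773] [-0.3  0.3 -1.8]
```

Call:
arm_command(targets=[[0,0,-0.004,0],[0,0,-0.008,0],[0,0,-0.012,0],[0,0,-0.016,0],[0,0,-0.018,0]])

```text
time: 30.85
tool_pos: [0.3581, 0.0788, 0.068]
ee_rot: [3.142, -0.0, 0.0]
wrist_force: [0.6, 1.0, -1.5]
width: 0.014
finger_force: 30.0
```

Call:
arm_command(targets=[[0,0,-0.004,0],[0,0,-0.008,0],[0,0,-0.01,0]])

```text
time: 31.1
tool_pos: [0.3579, 0.0788, 0.0626]
ee_rot: [3.141, 0.0, -0.0]
wrist_force: [1.0, 0.8, -1.6]
width: 0.014
finger_force: 30.0
```

Call:
arm_command(targets=[[0,0,-0.004,0],[0,0,-0.008,0],[0,0,-0.012,0]])

```text
time: 31.35
tool_pos: [0.3597, 0.0788, 0.0584]
ee_rot: [3.142, -0.004, -0.0]
wrist_force: [2.0, -0.3, 8.3]
width: 0.0141
finger_force: 30.0
```

Call:
arm_command(targets=[[0,0,-0.003,0],[0,0,-0.003,0]])

```text
time: 31.52
tool_pos: [0.3608, 0.0788, 0.0579]
ee_rot: [-3.142, -0.006, -0.0]
wrist_force: [1.3, 0.5, 5.9]
width: 0.0139
finger_force: 30.0
```

Call:
arm_command(targets=[[0,0,-0.003,0],[0,0,-0.001,0],[0,0,0,0],[0,0,0,0],[0,0,0,0],[0,0,0,0],[0,0,0,0],[0,0,0,0]], claw=0.2)

```text
time: 32.18
tool_pos: [0.358, 0.0788, 0.0553]
ee_rot: [3.141, 0.0, -0.0]
wrist_force: [0.4, -0.1, 0.5]
width: 0.0636
finger_force: 0.0
```

Call:
arm_command(targets=[[0,0,0,0],[0,0,0.04,0],[0,0,0.1,0],[0,0,0.18,0],[0,0,0.26,0],[-0.04,0.06,0.3,0],[-0.08,0.13,0.3,0],[-0.1,0.2,0.3,0]])

```text
time: 32.85
tool_pos: [0.308, 0.1797, 0.2081]
ee_rot: [-3.139, -0.005, -0.003]
wrist_force: [0.6, -0.4, 0.1]
width: 0.0751
finger_force: 0.0
```

Call:
arm_command(targets=[[0,0.08,0,0],[0,0.16,0,0],[0,0.24,0,0],[0,0.32,0,0],[0,0.4,0,0],[0,0.4,0,0]])

```text
time: 33.35
tool_pos: [0.3069, 0.3841, 0.2035]
ee_rot: [-3.141, 0.003, 0.006]
wrist_force: [0.5, -0.9, -0.2]
width: 0.0751
finger_force: 0.0
```

```bash
cat > chk.py <<'E'
from hb import *
def aty(p,y):
    o,d=ray('side',p);return (o+d*(y-o[1])/d[1])[[0,2]]
s=robot.snapshot('side');t=robot.snapshot('top')
for n,i in(('side',s),('top',t)):
    m=cv2.inRange(cv2.cvtColor(i,cv2.COLOR_RGB2HSV),(3,110,40),(16,255,230))
    k,l,st,c=cv2.connectedComponentsWithStats(m)
    for j in range(1,k):
        if st[j,4]<20 or not(200<c[j][1]<400 and 220<c[j][0]<420):continue
        P=np.argwhere(l==j)[:,::-1].astype(np.float32);r=cv2.minAreaRect(P)
        print(n,st[j].tolist(),np.round(cv2.boxPoints(r)).tolist())
print(robot.get_obs()['tool_pos'],robot.get_obs()['wrist_force'])
E
python3 chk.py
```

```text
side [332, 238, 7, 22, 96] [[331.0, 259.0], [333.0, 238.0], [339.0, 238.0], [337.0, 259.0]]
side [369, 262, 9, 7, 47] [[369.0, 268.0], [369.0, 262.0], [377.0, 262.0], [377.0, 268.0]]
side [363, 282, 38, 27, 390] [[363.0, 308.0], [365.0, 282.0], [400.0, 285.0], [398.0, 311.0]]
side [360, 310, 5, 5, 20] [[360.0, 310.0], [364.0, 310.0], [364.0, 314.0], [360.0, 314.0]]
side [228, 323, 7, 15, 62] [[228.0, 323.0], [233.0, 323.0], [234.0, 337.0], [229.0, 337.0]]
side [217, 340, 8, 16, 63] [[217.0, 341.0], [223.0, 340.0], [225.0, 354.0], [218.0, 355.0]]
side [228, 340, 5, 35, 70] [[227.0, 374.0], [230.0, 340.0], [233.0, 340.0], [230.0, 374.0]]
side [221, 351, 9, 40, 115] [[220.0, 351.0], [228.0, 351.0], [230.0, 390.0], [222.0, 390.0]]
top [324, 243, 9, 9, 65] [[324.0, 243.0], [332.0, 243.0], [332.0, 251.0], [324.0, 251.0]]
top [312, 245, 9, 7, 52] [[312.0, 245.0], [320.0, 245.0], [320.0, 251.0], [312.0, 251.0]]
top [351, 270, 5, 5, 20] [[351.0, 270.0], [355.0, 270.0], [355.0, 274.0], [351.0, 274.0]]
top [333, 287, 9, 10, 65] [[333.0, 287.0], [341.0, 287.0], [341.0, 296.0], [333.0, 296.0]]
top [260, 290, 8, 41, 246] [[260.0, 290.0], [266.0, 290.0], [268.0, 330.0], [261.0, 330.0]]
top [246, 357, 10, 10, 81] [[246.0, 357.0], [255.0, 357.0], [255.0, 366.0], [246.0, 366.0]]
[0.30749854 0.37943587 0.20439518] [ 0.23365477 -0.55167548  0.05774199]
```

```bash
python3 - <<'E'
from h import *
print('handle ends',tri((263,290),(365,282.5)),tri((264.5,330),(400,285.5)))
# candidate stub corners: +y end tops (top left blob / side lower)
for a,b in(((311.5,245),(331.5,250)),((332.5,243),(333,238)),((332.5,250),(339.5,238)),((311.5,252),(337.5,259))):print('stub',a,tri(a,b))
s=robot.snapshot('side');h=cv2.cvtColor(s,cv2.COLOR_RGB2HSV)
for r in range(232,266,2):print(r,[f"{s[r,c,0]},{s[r,c,2]}" for c in range(325,348,2)])
t=robot.snapshot('top')
for r in range(237,260,2):print(r,[f"{t[r,c,0]},{t[r,c,2]}" for c in range(308,346,3)])
E
```

```text
handle ends (array([0.41008993, 0.07536851, 0.10104031]), np.float64(0.00081759310574276)) (array([0.32278957, 0.07573393, 0.10686628]), np.float64(0.011715424024764234))
stub (311.5, 245) (array([ 0.51111182, -0.04525055,  0.08377875]), np.float64(0.0011854014655227965))
stub (332.5, 243) (array([ 0.51413727, -0.09635448,  0.08206926]), np.float64(0.0016320160271611425))
stub (332.5, 250) (array([ 0.49634871, -0.0948632 ,  0.08613967]), np.float64(0.0017567915551619155))
stub (311.5, 252) (array([ 0.49631073, -0.04394102,  0.05692718]), np.float64(0.005649052840593649))
232 ['123,109', '145,131', '164,155', '169,161', '154,143', '144,131', '154,144', '150,144', '166,158', '158,152', '155,152', '157,152']
234 ['118,107', '122,108', '118,106', '118,105', '119,106', '121,108', '124,113', '124,114', '127,115', '178,165', '155,151', '162,157']
236 ['118,105', '120,107', '118,107', '119,107', '117,102', '119,103', '112,94', '117,106', '121,109', '182,172', '150,148', '162,156']
238 ['117,103', '119,105', '118,104', '117,103', '106,74', '123,60', '117,55', '111,94', '137,122', '156,145', '
[... 2699 characters left out ...]
'170,163', '78,72']
251 ['166,172', '172,172', '30,3', '43,7', '38,2', '24,0', '25,0', '34,14', '73,54', '126,125', '137,137', '140,141', '119,123']
253 ['169,174', '173,173', '114,116', '133,132', '157,153', '167,170', '152,158', '150,156', '149,153', '123,123', '88,84', '57,53', '45,42']
255 ['118,113', '71,66', '54,46', '51,48', '54,50', '58,52', '57,53', '55,51', '57,55', '60,56', '62,61', '76,76', '82,81']
257 ['58,55', '61,59', '79,80', '96,93', '95,97', '109,109', '109,112', '120,123', '125,128', '135,139', '142,145', '133,136', '144,149']
259 ['149,154', '142,145', '146,149', '145,148', '145,146', '148,151', '118,123', '147,152', '153,157', '148,152', '152,157', '153,158', '152,155']
```

The stub stack tops measure z ≈ 0.083, so they are two stacks of three inside the dish. The scoop handle is level at about 0.10 on the bench, and the arm is clear. Handing in.

```bash
python3 -c "
from bench import robot
print(robot.close_job())"
```

```text
the job is handed in; nothing more can be done
None
```

I've handed the job in, but no pass/fail result came back; by my last camera measurements the carriage is seated in the next stop, all six stubs are in the dish, the scoop stands empty and upright on the bench, and the arm is clear of everything.

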